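# Slide a drilled rider weight round the bend of a cranked bar

### The job

Pick up the drilled steel rider weight, thread it over the free end of the bent bar on the stand, and slide it along the bar and round the bend until it sits snugly against the stop collar, then let go so that it hangs there. Slide it gently: never force it against the bar or ram the collar. Leave the glassware, the jar, the bottle and the plain weight where they are.

Things in the scene. Friction and masses are not known exactly. Their poses are not given: they have to be found in the camera images.
- rider: the rider weight: bare steel, 74 mm tall, about 0.42 kg, standing upright. Origin: centre of its underside; z up. Below, a round foot 38 mm across, 32 mm high; above it (heights 32 to 74 mm) a flat-sided head, 24 mm long in x, 30 mm wide in y, with a round hole through it along x. Either end of the hole may go first. The heavy foot makes it hang upright on the bar
- hole (a point): centre of the rider's hole, 53 mm above its underside; axes as the rider's: x along the hole, 12 mm to each face. The hole is 12.8 mm in diameter, with 2 mm chamfers at its mouths
- plain_weight: a look-alike weight beside the rider, same size and outline but solid, with no hole; the two may stand in either place. Origin: centre of its underside. To be left alone
- stand: the fixed stand: base plate, 44 mm square tower 128 mm high, rigid level steel bar 10 mm thick, its axis 115 mm above the bench. Origin: on the tower's axis at the bench; z up. In its frame the bar's inner leg runs along +y (x = 0) to between y = 126 and 170 mm, then bends towards -x (60 mm centre-line radius) by 42 to 68 degrees; the exact place and angle of the bend are not measured
- tip (a point): the bar's round free end: centre of its half-ball, on the bar's axis, 5 mm inside the very end. Only its position counts: its axes do NOT show the bar's direction. The straight outer leg runs from the bend to this point, 75 to 119 mm; its direction must be felt or seen
- stop_face (a point): centre of the face of the stop collar (22 mm diameter, 12 mm long, dark steel) clamped on the inner leg, 38 to 72 mm from the tower's axis; the point lies on the bar's axis; its y axis runs along the inner leg away from the tower, towards the bend. The seated rider's hole centre is 12 mm from it along this y
- beaker: glass beaker, 68 mm across, 85 mm high; origin centre of underside; bystander
- jar: white jar, 64 mm across, 75 mm high; origin centre of underside; bystander
- bottle: clear bottle with red cap, 50 mm across, 150 mm high; origin centre of underside; bystander
- dish: low glass dish, 80 mm across, 18 mm high; origin centre of underside; bystander
There are look-alikes about, which are no part of the job. What is shaped like the rider but purple is not meant.

How it is judged:
By the outcome, as a careful person would: the job done as asked, in the order asked, and still so for the second after the job is handed in, with the robot touching nothing.
It also fails if it takes over 72 s, if anything falls off the work surface, if the arm or the gripper's body presses on something with over 40 N, if the wrist force passes 120 N, or if a joint passes its speed limit or range.

### The arm

A 7-joint arm with a two-finger parallel gripper is mounted at the origin on the work surface. World frame = base frame: x ahead of the robot, y to its left, z up, the work surface at z = 0. Lengths are in m, angles in rad, forces in N, time in s.
With the tool pointing down it reaches from about 0.425 to 0.925 m from the base axis. Payload 6.8 kg.
Tool frame: the origin (TCP) lies midway between the tips of the shut fingers; the grasp point (between the pads) lies 19 mm behind it; z points along the fingers, y is the line along which they close (so a half turn about z gives the same grasp; the last joint's range is limited). The gripper opens to 85 mm and grips with 20 to 120 N. Pads are 22 mm wide; open, the fingers measure 114 mm over their backs; the gripper's body (76 mm by 85 mm) begins 54 mm behind the grasp point. The pads swing forward as they close: fully open they stand 13 mm farther back than shut.
Start: joints at [-1.269, 0.477, 0.022, 1.555, -0.011, 1.109, -0.083], TCP at [0.269, 0.619, 0.231] pointing down, gripper open.
Joint ranges: [-2.96, 2.96], [-0.34, 2.1], [-1.41, 1.46], [0.24, 2.44], [-1.37, 4.51], [0.17, 1.92], [-2.96, 2.96]. Speed limits (rad/s): [2.39, 2.39, 3.14, 3.14, 3.14, 3.14, 3.14].

### API

Orientations are given as a rotation vector (axis times angle).
In Python, from bench import get_obs, grab_frame, camera_params, r gives the robot as it stands.
- The arm moves only by the shell command python3 -m jog 'ROWS' [FORCE]. ROWS is JSON, a list of rows, each an object of numbers: "rx", "ry", "rz": the turn, a rotation vector about the world's x, y, z scaled (see below); "x", "y", "z": the shift along the world's x, y, z scaled (see below); "jaw": the opening, from -1 (shut) to 1 (fully open). In form: [{"rx": .., "ry": .., "rz": .., "x": .., "y": .., "z": .., "jaw": ..}, ...]. A call has 1 to 8 rows; each row shifts and turns the commanded pose from where the row before left it; what a row does not reach is not made up. The controller multiplies each number of a shift by 60 mm and each number of a turn by 10 degrees. A row lasts 1/8 s, in which the tool goes at most 62.5 mm and 10.7 degrees, less where a joint would pass 70% of its speed; a pose out of reach is approached as far as the arm can. A call with a number of a shift or a turn outside -1 to 1 is refused whole. A call with a gripper value outside its range is refused whole. The fingers move at their own pace and stop on an object; FORCE is the grip in N (left out, the last holds). Time passes only in rows, so rows that do not move let the fingers close. It gives the time, the measured TCP pose, the force, the opening and the grip force at its end, in the units of the state.
- get_obs(): the state, without advancing time (a new reading comes with each control period).
- grab_frame(name): name is "scene" or "top"; returns the picture (480x640x3 uint8, red, green, blue); there is no depth.
- camera_params(name): a dict with "fx", "fy", "cx", "cy" (pixels), "k1" (the pictures are not rectified: a ray, as slopes to the right and down, at radius r is drawn at 1 + k1 r^2 times it, then the intrinsics apply), "R" (3x3) and "t" (3): a world point X has camera coordinates R X + t. Camera axes: x right, y down, z forward; pixel columns grow to the right and rows downward; lengths in m; the calibration is good to about 2 mm. A picture is of the moment at which its call begins. camera_params takes no time and is no camera call.
- r.hand_in(): hands the job in; it is judged then, once.
The state is a dict: "clock": time; "joints": joint angles; "qvel": joint speeds; "tau": joint torques, N m; "tcp_pos": TCP position; "orientation": TCP orientation; "contact_force": force on the tool from outside, world axes, zero at the start; "moment": the same for the moment, N m; "grip_width": finger opening in m; "gripper_force": force on a finger pad.
Only numpy, scipy, OpenCV 4.12 (cv2) and the standard library are available. Lean on these libraries where they do the work, as an engineer would, in place of code of your own. Each camera call takes 0.05 s, during which the arm holds its last target. There are 200 camera calls.

## Working session

There is one attempt and no reset: what is moved stays moved. The work goes in short steps, Python scripts to look and compute and a shell command to move; the robot and the scene stay as the last step left them, time stands still between calls to the robot, and variables do not carry over. Pictures are saved under pics/ and viewed, at most 10 in all, crops included, and the job is handed in when it is done.

```bash
mkdir -p pics
python3 - <<'E'
from bench import *
import cv2
for n in("scene","top"):
    f=grab_frame(n); cv2.imwrite(f"pics/{n}0.png",f[:,:,::-1]); p=camera_params(n); print(n,p)
o=get_obs(); print(o)
E
```

```text
scene {'fx': 613.2090013054964, 'fy': 613.2090013054964, 'cx': 315.6684723887299, 'cy': 246.67249821854105, 'k1': -0.14589148723290554, 'R': array([[ 0.05172087,  0.99865523,  0.00356014],
       [ 0.67767268, -0.03247805, -0.73464612],
       [-0.73354257,  0.04040914, -0.67844116]]), 't': array([-0.14994731, -0.34572851,  1.61381907])}
top {'fx': 604.3746287245131, 'fy': 604.3746287245131, 'cx': 321.7513424439898, 'cy': 242.47623102395582, 'k1': -0.20677288614051928, 'R': array([[-0.01872196, -0.9997943 ,  0.00780064],
       [-0.99659761,  0.01803461, -0.08042366],
       [ 0.08026643, -0.00927979, -0.99673025]]), 't': array([0.12169761, 0.57827709, 1.26342071])}
{'clock': 0.1, 'joints': array([-1.26908806,  0.477707  ,  0.02234814,  1.55633755, -0.01148911,
        1.1093288 , -0.08311446]), 'qvel': array([ 1.34598336e-05, -6.11955991e-04,  1.48647771e-03, -4.14695997e-03,
       -1.95469963e-03,  1.71570991e-03, -8.60842153e-04]), 'tau': array([ 4.43383513e-03, -5.97759426e+01,  1.61402073e+00, -2.81953311e+01,
        1.29599721e-02,  4.96071676e-03,  2.19864724e-06]), 'tcp_pos': array([0.26874549, 0.61860986, 0.23043641]), 'orientation': array([-6.39179370e-01, -3.07567139e+00,  2.57520193e-03]), 'contact_force': array([ 0.00887042, -0.52169572,  0.04685454]), 'moment': array([ 0.00197622,  0.02441451, -0.02048676]), 'gripper_force': 0.0, 'grip_width': 0.08548983687858297}
```

View pics/scene0.png

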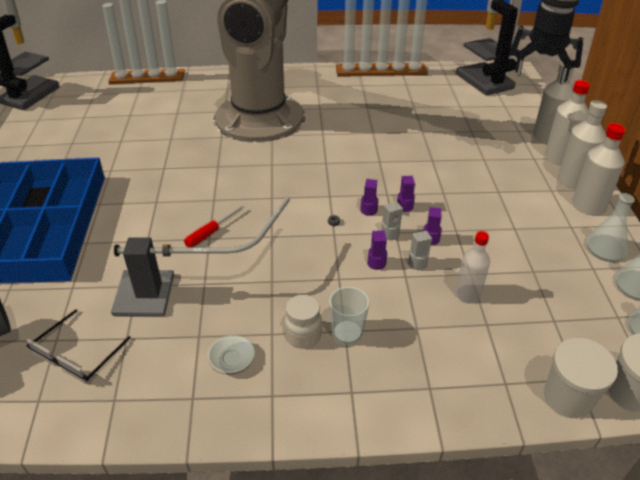

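View pics/top0.png

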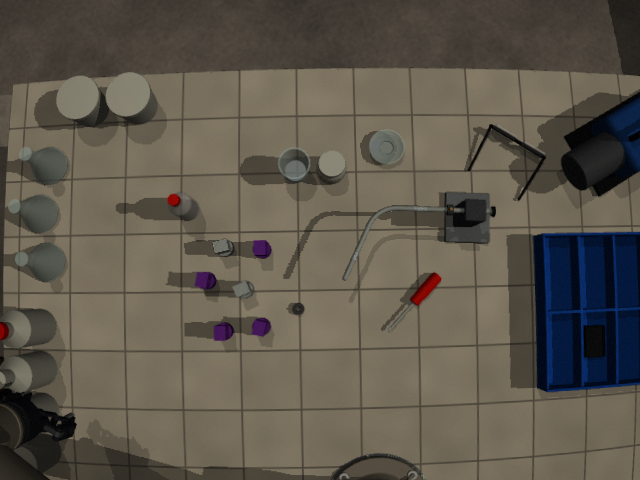

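Scene: two grey weights at (392,221) and (420,250) among four purple ones, with the bar running from (175,250) to its tip at (288,200). Top: the weights are at (243,290) and (223,247), the tip is at (346,278) and the bar bends near (385,210). I'll zoom in on the weights and the bar.

```bash
cat > h.py <<'E'
import numpy as np,cv2
from bench import *
def ray(n,u,v):
    p=camera_params(n);K=np.array([[p['fx'],0,p['cx']],[0,p['fy'],p['cy']],[0,0,1]])
    q=cv2.undistortPointsIter(np.array([[[u,v]]],float),K,np.array([p['k1'],0,0,0.]),None,None,(3,50,1e-10))[0,0]
    R=np.array(p['R']);return -R.T@p['t'],R.T@np.array([q[0],q[1],1])
def plane(n,u,v,z):
    c,d=ray(n,u,v);return c+d*(z-c[2])/d[2]
def tri(a,b):
    c1,d1=ray("scene",*a);c2,d2=ray("top",*b)
    s=np.linalg.lstsq(np.c_[d1,-d2],c2-c1,rcond=None)[0];A=c1+s[0]*d1;B=c2+s[1]*d2
    return (A+B)/2,np.linalg.norm(A-B)
def proj(n,X):
    p=camera_params(n);K=np.array([[p['fx'],0,p['cx']],[0,p['fy'],p['cy']],[0,0,1]])
    return cv2.projectPoints(np.array(X,float).reshape(-1,1,3),cv2.Rodrigues(np.array(p['R']))[0],np.array(p['t']),K,np.array([p['k1'],0,0,0.]))[0][:,0]
E
python3 - <<'E'
import cv2,numpy as np
from h import *
s=cv2.imread('pics/scene0.png');t=cv2.imread('pics/top0.png')
a=cv2.resize(s[170:280,350:460],(500,500),interpolation=cv2.INTER_CUBIC)
b=cv2.resize(t[230:310,190:270],(300,300),interpolation=cv2.INTER_CUBIC)
c=cv2.resize(t[195:290,335:455],None,fx=2.5,fy=2.1,interpolation=cv2.INTER_CUBIC)
o=np.zeros((500,800,3),np.uint8);o[:,:500]=a;o[:300,500:]=b;o[300:300+c.shape[0],500:500+c.shape[1]]=c[:200]
cv2.imwrite('pics/c.png',o)
print(plane('top',243,289,.074),plane('top',223,247,.074),plane('top',346,277,.115),plane('top',445,209,.115),plane('top',392,208,.115))
# grey mask centroid of bar in top for z=.115, per column
hsv=cv2.cvtColor(t,cv2.COLOR_BGR2HSV);
for x in range(380,450,10): print(x,hsv[200:222,x,2],hsv[200:222,x,1])
for y in range(225,284,10): print(y,hsv[y,335:385,2])
E
```

```text
[0.48408318 0.27378329 0.074     ] [0.57065586 0.31418054 0.074     ] [0.50395564 0.0654344  0.115     ] [ 0.63588933 -0.1366036   0.115     ] [ 0.63938921 -0.02939654  0.115     ]
380 [121 120 122 122 121 122 121 121 121  71  79 104 114 105  93  64  76  76
  76  84 125 125] [57 62 61 61 59 61 57 55 57 43 26 25 22 22 25 40 54 57 57 58 57 57]
390 [121 123 123 122 120 123  80 101 110  99  75  75  76  76  78  77  77  76
 119 124 124 123] [55 56 56 56 57 58 32 23 19 23 20 54 57 57 56 60 60 54 56 58 58 60]
400 [123 122 122 123 122  76  92 109 104  85  55  74  74  74  76  76  76  74
  74  75  73  74] [60 56 61 56 56 54 25 21 22 21 32 62 62 62 60 60 64 59 62 61 59 59]
410 [121 121 120 120 120  84  83 104 109  92  66  74  76  76  75  75  75  75
  73  75  74  74] [57 57 57 57 60 61 25 25 21 19 27 52 60 60 61 61 65 61 56 58 62 59]
420 [116 117 117 118 117 116  85 129 124 118  90  64  71  72  75  75  74  76
  77  76  75  75] [55 57 57 54 59 57 39 14 10 19 23 40 54 57 58 61 62 57 56 60 58 61]
430 [117 116 117 116 116 116  87  92 107 104  86  54  67  74  73  71  74  73
  72  72  71  73] [57 59 59
[... 769 characters left out ...]
26 126 127 127 129
 129 127 127 110 105 106 106 106 107 108 124 128 128 128]
255 [119 118 120 118 119 118 119 118 120 118 119 118 119 120 120 117 119  81
  83 128 126 150 113  88 116 124 125 124 124 124 126 124 127 126 111 106
 106 105 107 124 126 125 127 126 125 127 125 125 125 124]
265 [122 123 121 121 122 122 122 121 121 122 120 121 100  65  81 108 116 109
 108 118 121 120  97  83 112 121 126 126 125 126 108 104 105 107 123 126
 127 127 128 125 126 126 126 127 127 126 126 125 125 126]
275 [121 122 121 123 122 121 122 120  81  73  99 111 113  99 115 120 120 120
 122 121 122 123 104  84  87 103 107 105 107 109 125 128 132 130 130 129
 129 129 130 128 129 130 128 128 128 129 129 127 127 127]
```

View pics/c.png

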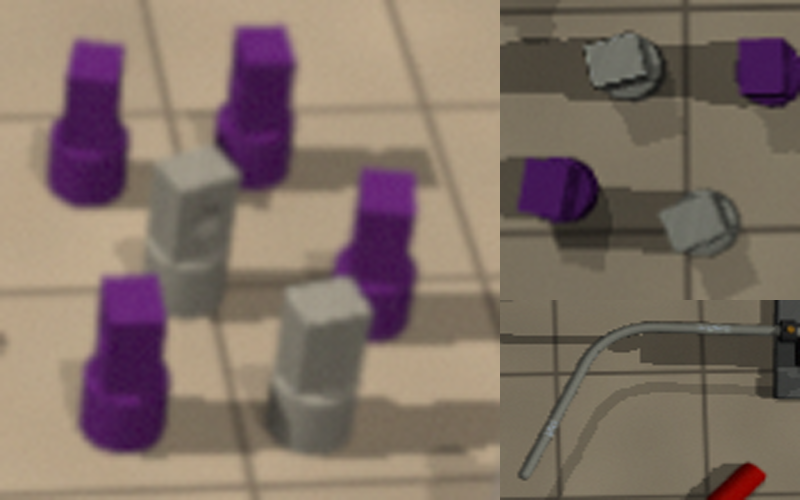

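The rider is the back-left steel weight: the scene crop shows its hole at about (396,217), on the right-hand face, so in the top view it is the one at (243,289). The other, at (223,247) in top, is plain. Next I'll measure the yaw and the bar line.

Run:
```python
from h import *
s=cv2.imread('pics/scene0.png');t=cv2.imread('pics/top0.png')
hsv=cv2.cvtColor(t,cv2.COLOR_BGR2HSV)
m=((hsv[...,1]<42)&(hsv[...,2]>58)).astype(np.uint8)
# bar
n,l,st,c=cv2.connectedComponentsWithStats(m)
k=l[208,400]; print('bar comp',st[k]); ys,xs=np.where(l==k)
P=np.array([plane('top',x,y,.115)[:2] for x,y in zip(xs,ys)])
def fit(Q):
    vx,vy,x,y=cv2.fitLine(Q.astype(np.float32),cv2.DIST_HUBER,0,1e-3,1e-4).ravel();d=np.array([vx,vy]);r=(Q-[x,y])@[-vy,vx]
    return np.array([x,y]),d,r.std()
tip=tri((288,200),(346,278));print('tip tri',tip)
print('outer',fit(P[(ys>228)&(ys<274)]));print('inner',fit(P[(xs>398)&(xs<438)&(ys<215)]))
print('extreme',P[np.argsort(P[:,0])[:8]].mean(0))
# rider/plain top faces
for (u,v) in((243,289),(223,247)):
    w=hsv[v-12:v+13,u-14:u+15]
    mm=((w[...,1]<42)&(w[...,2]>80)).astype(np.uint8)
    print(u,v);print('\n'.join(' '.join('%3d'%b if a<42 and b>58 else '  .' for a,b in zip(x,y)) for x,y in zip(w[...,1],w[...,2])))
h2=cv2.cvtColor(s,cv2.COLOR_BGR2HSV)[200:245,378:408]
print('\n'.join(' '.join('%3d'%b if a<42 else '  .' for a,b in zip(x,y)) for x,y in zip(h2[...,1],h2[...,2])))
# collar/stop: top row profile
print([int(hsv[205:215,x,2].mean()) for x in range(436,470)])
```

```text
bar comp [343 206 104  74 688]
tip tri (array([0.50215484, 0.06799819, 0.1113413 ]), np.float64(0.005395478203046616))
outer (array([0.55503017, 0.04309024], dtype=float32), array([ 0.8997311 , -0.43644464], dtype=float32), np.float64(0.002738205016660666))
inner (array([ 0.63807607, -0.0817131 ], dtype=float32), array([0.04872569, 0.9988122 ], dtype=float32), np.float64(0.002848200281915444))
extreme [0.50106122 0.06845106]
243 289
  .   .   .   .   .   .   .   .   .   .   .   .   .   .   .   .   .   .   .   .   .   .   .   .   .   .   .   .   .
  .   .   .   .   .   .   .   .   .   .   .   .   .   .   .   .   .   .   .   .   .   .   .   .   .   .   .   .   .
  .   .   .   .   .   .   .   .   .   .   .   .   .   .   .   .   .   .   .   .   .   .   .   .   .   .   .   .   .
  .   .   .   .   .   .   .   .   .   .   .   .   .   .   .   .   .   .   .   .   .   .   .   .   .   .   .   .   .
  .   .   .   .   .   .   .   .   .   .   .  75  92 108 111 112 103  82  69   .   .   .   .   .   .   .   .   .   .
  .   .   .   .   .   .   .   .   .   .  67  77  81  95 104 112 102  78   .   .  62
[... 9981 characters left out ...]
  .   .   .   .   .   .   .   .   .   .   .   .   .   .   .   .   .   .   .   .   .
  .   .   .   .   .   .   .   .   .   .   .   .   .   .   .   .   .   .   .   .   .   .   .   .   .   .   .   .   .   .
  .   .   .   .   .   .   .   .   .   .   .   .   .   .   .   .   .   .   .   .   .   .   .   .   .   .   .   .   .   .
  .   .   .   .   .   .   .   .   .   .   .   .   .   .   .   .   .   .   .   .   .   .   .   .   .   .   .   .   .   .
  .   .   .   .   .   .   .   .   .   .   .   .   .   .   .   .   .   .   .   .   .   .   .   .   .   .   .   .   .   .
[88, 88, 85, 82, 81, 81, 81, 78, 57, 45, 42, 20, 28, 29, 49, 57, 47, 39, 58, 54, 50, 49, 47, 45, 38, 32, 32, 30, 19, 17, 33, 38, 38, 38]
```

```bash
python3 - <<'E'
from h import *
q=np.array([plane('top',*c,.074)[:2] for c in((232,287),(245.7,280.7),(249.7,291),(237,297))])
print(q.mean(0),np.linalg.norm(np.diff(q,axis=0),axis=1),[np.degrees(np.arctan2(*(v[::-1]))) for v in(q[1]-q[0],q[2]-q[3],q[0]-q[3],q[1]-q[2])])
E
python3 -m jog '[{"x":0.45,"y":-0.7,"z":-0.16,"rz":0.6,"jaw":0.3},{"x":0.45,"y":-0.7,"z":-0.16,"rz":0.6,"jaw":0.3},{"x":0.45,"y":-0.7,"z":-0.16,"rz":0.6,"jaw":0.3},{"x":0.45,"y":-0.7,"z":-0.16,"rz":0.6,"jaw":0.3},{"x":0.45,"y":-0.7,"z":-0.16,"rz":0.6,"jaw":0.3},{"x":0.45,"y":-0.7,"z":-0.16,"rz":0.6,"jaw":0.3},{"x":0.45,"y":-0.7,"z":-0.16,"rz":0.6,"jaw":0.3},{"jaw":0.3}]'
```

```text
[0.48429207 0.27769322] [0.03089721 0.02254711 0.02874554] [np.float64(-66.27090709733636), np.float64(-65.65534771701581), np.float64(26.041230990909444), np.float64(20.597199591274645)]validation failed for argument at $[0]...
```

```bash
python3 -m jog '[{"rx":0,"ry":0,"rz":0.6,"x":0.45,"y":-0.7,"z":-0.16,"jaw":0.3},{"rx":0,"ry":0,"rz":0.6,"x":0.45,"y":-0.7,"z":-0.16,"jaw":0.3},{"rx":0,"ry":0,"rz":0.6,"x":0.45,"y":-0.7,"z":-0.16,"jaw":0.3},{"rx":0,"ry":0,"rz":0.6,"x":0.45,"y":-0.7,"z":-0.16,"jaw":0.3},{"rx":0,"ry":0,"rz":0.6,"x":0.45,"y":-0.7,"z":-0.16,"jaw":0.3},{"rx":0,"ry":0,"rz":0.6,"x":0.45,"y":-0.7,"z":-0.16,"jaw":0.3},{"rx":0,"ry":0,"rz":0.6,"x":0.45,"y":-0.7,"z":-0.16,"jaw":0.3},{"rx":0,"ry":0,"rz":0.6,"x":0.45,"y":-0.7,"z":-0.16,"jaw":0.3}]'; python3 -m jog --help | head -30
```

```text
clock: 1.1
tcp_pos: [0.4854, 0.2816, 0.154]
orientation: [0.673, -3.068, 0.0]
contact_force: [0.8, 0.9, -1.5]
grip_width: 0.0554
gripper_force: 0.0invalid input: not JSON, or not a number
```

```bash
python3 -m jog '[{"rx":0,"ry":0,"rz":-0.1,"x":0,"y":-0.08,"z":-0.4,"jaw":0.3},{"rx":0,"ry":0,"rz":0,"x":0,"y":0,"z":-0.4,"jaw":0.3},{"rx":0,"ry":0,"rz":0,"x":0,"y":0,"z":-0.4,"jaw":0.3},{"rx":0,"ry":0,"rz":0,"x":0,"y":0,"z":-0.4,"jaw":0.3},{"rx":0,"ry":0,"rz":0,"x":0,"y":0,"z":-0.28,"jaw":0.3},{"rx":0,"ry":0,"rz":0,"x":0,"y":0,"z":0,"jaw":0.3}]'; python3 -m jog '[{"rx":0,"ry":0,"rz":0,"x":0,"y":0,"z":0,"jaw":-0.1},{"rx":0,"ry":0,"rz":0,"x":0,"y":0,"z":0,"jaw":-0.3},{"rx":0,"ry":0,"rz":0,"x":0,"y":0,"z":0,"jaw":-0.5},{"rx":0,"ry":0,"rz":0,"x":0,"y":0,"z":0,"jaw":-1},{"rx":0,"ry":0,"rz":0,"x":0,"y":0,"z":0,"jaw":-1},{"rx":0,"ry":0,"rz":0,"x":0,"y":0,"z":0,"jaw":-1}]' 40
```

```text
clock: 1.85
tcp_pos: [0.4841, 0.2778, 0.0405]
orientation: [0.64, -3.073, 0.002]
contact_force: [0.1, 0.2, 0.7]
grip_width: 0.0554
gripper_force: 0.0
clock: 2.6
tcp_pos: [0.4855, 0.2789, 0.0427]
orientation: [-0.64, 3.074, 0.001]
contact_force: [-1.1, -0.4, 6.6]
grip_width: 0.0297
gripper_force: 39.6
```

```bash
python3 -m jog '[{"rx":0,"ry":0,"rz":0,"x":0,"y":0,"z":0.3,"jaw":-1},{"rx":0,"ry":0,"rz":0,"x":0,"y":0,"z":0.7,"jaw":-1},{"rx":0,"ry":0,"rz":0,"x":0,"y":0,"z":0.7,"jaw":-1},{"rx":0,"ry":0,"rz":-0.98,"x":-0.09,"y":-0.6,"z":0,"jaw":-1},{"rx":0,"ry":0,"rz":-0.98,"x":-0.09,"y":-0.6,"z":0,"jaw":-1},{"rx":0,"ry":0,"rz":-0.98,"x":-0.1,"y":-0.6,"z":0,"jaw":-1},{"rx":0,"ry":0,"rz":-0.98,"x":-0.1,"y":-0.6,"z":0,"jaw":-1},{"rx":0,"ry":0,"rz":-0.98,"x":-0.1,"y":-0.6,"z":0,"jaw":-1}]'; python3 -m jog '[{"rx":0,"ry":0,"rz":0,"x":0,"y":0,"z":-0.25,"jaw":-1},{"rx":0,"ry":0,"rz":0,"x":0,"y":0,"z":-0.25,"jaw":-1},{"rx":0,"ry":0,"rz":0,"x":0,"y":0,"z":0,"jaw":-1},{"rx":0,"ry":0,"rz":0,"x":0,"y":0,"z":0,"jaw":-1}]'
python3 - <<'E'
from h import *
print(get_obs()['tcp_pos'],get_obs()['moment'])
for n in("scene","top"): cv2.imwrite(f"pics/{n}1.png",grab_frame(n)[:,:,::-1])
s=cv2.imread('pics/scene1.png');t=cv2.imread('pics/top1.png')
a=cv2.resize(s[130:280,200:350],(400,600),interpolation=cv2.INTER_CUBIC)
b=cv2.resize(t[200:350,300:400],(400,600),interpolation=cv2.INTER_CUBIC)
cv2.imwrite('pics/d.png',np.hstack([a,b]))
E
```

```text
clock: 3.6
tcp_pos: [0.4553, 0.097, 0.1442]
orientation: [-0.701, -3.062, -0.0]
contact_force: [0.8, -0.3, -4.1]
grip_width: 0.0294
gripper_force: 39.5
clock: 4.1
tcp_pos: [0.4563, 0.0991, 0.1137]
orientation: [-0.69, -3.065, -0.0]
contact_force: [-0.6, 0.3, -4.4]
grip_width: 0.0298
gripper_force: 40.2
[0.45629008 0.09908955 0.11368892] [ 0.00735082 -0.02210751  0.02306234]
```

View pics/d.png

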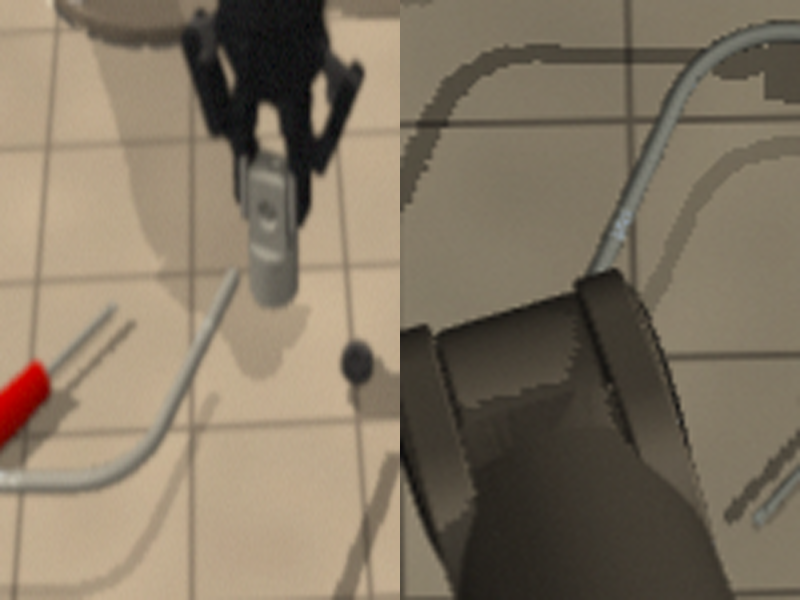

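The scene crop shows the rider's hole at about pixel (300.5,183) and the bar tip at (288.5,198). The top view of the tip is hidden by the gripper. I'll work out the alignment from the scene view, using the rider's own projection as the reference.

```bash
cat > al.py <<'E'
from h import *
def bar(img,box,cam,off,z=.115,sat=45,step=1):
    x0,x1,y0,y1=box;h=cv2.cvtColor(img,cv2.COLOR_BGR2HSV)
    m=((h[...,1]<sat)&(h[...,2]>58)).astype(np.uint8);z0=np.zeros_like(m);z0[y0:y1,x0:x1]=m[y0:y1,x0:x1]
    n,l,st,c=cv2.connectedComponentsWithStats(z0);k=1+np.argmax(st[1:,4]);ys,xs=np.where(l==k);print(st[k])
    return np.array([plane(cam,x-off[0],y-off[1],z)[:2] for x,y in zip(xs,ys)]),xs,ys
def fit(Q):
    vx,vy,x,y=cv2.fitLine(Q.astype(np.float32),cv2.DIST_HUBER,0,1e-3,1e-4).ravel();return np.array([x,y]),np.array([vx,vy])*np.sign(vx),((Q-[x,y])@[-vy,vx]).std()
E
python3 - <<'E'
from al import *
s=cv2.imread('pics/scene1.png');o=get_obs();T=o['tcp_pos'];R=cv2.Rodrigues(o['orientation'])[0]
a=R[:,0]*np.sign(R[0,0]);print('hole yaw',np.degrees(np.arctan2(a[1],a[0])),'tilt',R[:,2])
H=T+[0,0,.0103];print('proj face',proj('scene',[H+.012*a]))
g=cv2.cvtColor(s,cv2.COLOR_BGR2GRAY)[174:194,290:312];print(g)
P,xs,ys=bar(s,(240,296,190,246),'scene',(0,0))
f=fit(P[(ys>203)&(ys<232)]);print(f, P[np.argsort(ys)[:6]].mean(0))
lat=np.array([-f[1][1],f[1][0]]);print('hole lateral off bar',(H[:2]-f[0])@lat)
ft=(np.array([.55503,.04309]),np.array([.8997,-.4364]));print('vs top line',(H[:2]-ft[0])@np.array([.4364,.8997]))
E
```

```text
hole yaw -25.42261022945586 tilt [ 4.46692670e-04  3.38537628e-04 -9.99999843e-01]
proj face [[299.36454296 183.22192621]]
[[ 92 100  88 105 119 125 133 136 139 142 146 148 146 146 136 123 103  84
   89  84  57  35]
 [ 93 101  93 102 111 115 119 121 124 128 133 138 143 145 146 136 114  91
   95  96  68  38]
 [ 92 103  93 102 109 111 113 111 112 114 116 122 125 127 129 130 115  89
   95  99  73  42]
 [ 92 101  95 103 109 115 112 111 111 111 111 113 114 114 116 117 106  84
   96  98  72  41]
 [ 91 101  91 102 110 111 113 110 110 111 110 111 113 111 110 111 100  82
   96  99  75  41]
 [ 92 101  92 100 107 111 110 108 105 107 108 111 111 109 109 108  98  83
   97  99  74  44]
 [ 95 103  89  99 111 110 106  99  94  90  98 105 107 110 109 108  96  81
   93 100  76  47]
 [111 102  92 100 109 109  99  84  80  80  87  97  99 106 110 106  97  80
   94 101  77  44]
 [118 105  92  99 107 109 101  85  79  83  86  90  91 101 108 109  97  80
   94  99  79  45]
 [118 105  91 100 110 112 105 100  92  90  89  85  85  94 105 109 100  79
   89  98  80  46]
 [126 115 100 103 112 114 112 115 113 110 100  
[... 437 characters left out ...]
15 116 112 112 110 112 112 110 111 111 112 112 105  86
   72  76  78 102]
 [139 141 136 127 124 123 120 114 115 113 112 114 114 115 113 110 106  86
   74  75  79 105]
 [142 142 137 130 140 141 136 133 127 122 119 115 116 113 112 112 106  89
   75  78  81 102]
 [140 143 138 132 136 146 153 149 149 142 139 130 125 121 116 114 106  93
   84  81  83 102]
 [141 140 138 129 127 136 145 154 157 156 154 150 146 139 130 123 111  98
   92  90  84 101]]
[243 197  46  49 263]
(array([0.557007  , 0.04277911], dtype=float32), array([ 0.90132374, -0.4331461 ], dtype=float32), np.float64(0.002561224007000937)) [0.50022295 0.06795809]
hole lateral off bar 0.007043757377781901
vs top line 0.007208553437300792
```

```bash
python3 -m jog '[{"rx":0,"ry":0,"rz":-0.04,"x":-0.055,"y":-0.114,"z":-0.16,"jaw":-1},{"rx":0,"ry":0,"rz":0,"x":0.15,"y":-0.072,"z":0,"jaw":-1},{"rx":0,"ry":0,"rz":0,"x":0.15,"y":-0.072,"z":0,"jaw":-1},{"rx":0,"ry":0,"rz":0,"x":0.15,"y":-0.073,"z":0,"jaw":-1},{"rx":0,"ry":0,"rz":0,"x":0,"y":0,"z":0,"jaw":-1},{"rx":0,"ry":0,"rz":0,"x":0,"y":0,"z":0,"jaw":-1}]'
python3 - <<'E'
from al import *
o=get_obs();print(o['tcp_pos'],o['moment'])
for n in("scene","top"): cv2.imwrite(f"pics/{n}2.png",grab_frame(n)[:,:,::-1])
H=o['tcp_pos']+[0,0,.0103];lat=np.array([.4348,.9005]);d=np.array([.9005,-.4348])
print('lat',(H[:2]-[.556,.0429])@lat,'gap to end',(np.array([.5007,.0682])-H[:2])@d-.012)
s=cv2.imread('pics/scene2.png')
cv2.imwrite('pics/e.png',cv2.resize(s[165:225,265:325],(600,600),interpolation=cv2.INTER_CUBIC))
E
```

```text
clock: 4.95
tcp_pos: [0.4796, 0.0785, 0.104]
orientation: [-0.703, -3.061, 0.0]
contact_force: [-0.7, 0.5, -5.2]
grip_width: 0.0296
gripper_force: 40.3
[0.47962065 0.07850874 0.10399983] [-0.03205202  0.07168254  0.05611237]
lat -0.0011440717160811353 gap to end 0.011464196756446925
```

View pics/e.png

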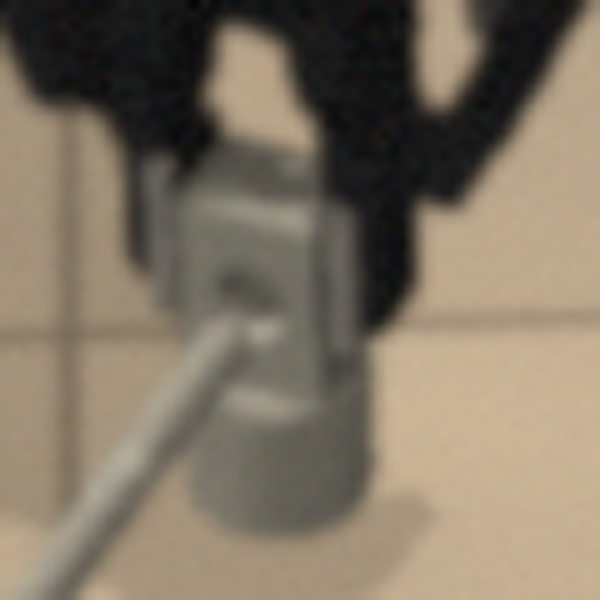

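The bar tip is at scene (288.3,197.5). The hole centre, about (290,195), lies on the extended bar line, so they are aligned. I'll advance gently and watch the force.

```bash
python3 -m jog '[{"rx":0,"ry":0,"rz":0,"x":0.09,"y":-0.0435,"z":0,"jaw":-1},{"rx":0,"ry":0,"rz":0,"x":0.09,"y":-0.0435,"z":0,"jaw":-1},{"rx":0,"ry":0,"rz":0,"x":0.045,"y":-0.022,"z":0,"jaw":-1},{"rx":0,"ry":0,"rz":0,"x":0,"y":0,"z":0,"jaw":-1}]'
python3 -m jog '[{"rx":0,"ry":0,"rz":0,"x":0.045,"y":-0.022,"z":0,"jaw":-1},{"rx":0,"ry":0,"rz":0,"x":0.045,"y":-0.022,"z":0,"jaw":-1},{"rx":0,"ry":0,"rz":0,"x":0,"y":0,"z":0,"jaw":-1}]'
python3 -c "from bench import *;o=get_obs();print(o['moment'],o['contact_force'])"
```

```text
clock: 5.55
tcp_pos: [0.4938, 0.0718, 0.1042]
orientation: [0.704, 3.061, 0.0]
contact_force: [1.8, 0.1, -3.9]
grip_width: 0.0293
gripper_force: 40.2
clock: 5.92
tcp_pos: [0.4992, 0.0692, 0.1042]
orientation: [0.704, 3.061, 0.0]
contact_force: [0.5, 0.3, -3.7]
grip_width: 0.0297
gripper_force: 40.2
[ 0.08644696 -0.19097488  0.01274074] [ 0.51728929  0.30569548 -3.69967152]
```

```bash
python3 -m jog '[{"rx":0,"ry":0,"rz":0,"x":0.09,"y":-0.0435,"z":0,"jaw":-1},{"rx":0,"ry":0,"rz":0,"x":0.09,"y":-0.0435,"z":0,"jaw":-1},{"rx":0,"ry":0,"rz":0,"x":0.045,"y":-0.022,"z":0,"jaw":-1},{"rx":0,"ry":0,"rz":0,"x":0,"y":0,"z":0,"jaw":-1}]'
python3 - <<'E'
from al import *
o=get_obs();print(o['tcp_pos'],o['moment'],o['contact_force'])
H=o['tcp_pos'];print('lat',(H[:2]-[.556,.0429])@np.array([.4348,.9005]),'past end',-(np.array([.5007,.0682])-H[:2])@np.array([.9005,-.4348]))
s=grab_frame("scene")[:,:,::-1]
cv2.imwrite('pics/f.png',cv2.resize(s[175:265,230:320],(600,600),interpolation=cv2.INTER_CUBIC))
# bend geometry from fits
A=np.array([.556,.0429]);da=np.array([.9005,-.4348]);B=np.array([.63807,-.08171]);db=np.array([.0487,.9988])
k=np.linalg.solve(np.c_[da,-db],B-A);I=A+k[0]*da
th=np.arccos(-(da@db)*1);th=np.arccos(da@(-db));tl=.06*np.tan(th/2)
print('vertex',I,'bend',np.degrees(th),'start',I-da*tl,'end',I-db*tl)
print('collar', [plane('top',c,209.5,.115) for c in(443,445)])
E
```

```text
clock: 6.42
tcp_pos: [0.5129, 0.0626, 0.1042]
orientation: [0.704, 3.061, 0.0]
contact_force: [1.4, 1.0, -4.3]
grip_width: 0.0295
gripper_force: 40.3
[0.51287468 0.06256284 0.1041577 ] [ 0.20052737 -0.31788845  0.04360101] [ 1.42777158  0.97632048 -4.31413322]
lat -0.001044500517350274 past end 0.013414333220289352
vertex [0.64211834 0.00131837] bend 67.0191223567886 start [0.6063437  0.01859191] end [ 0.64018361 -0.03836149]
collar [array([ 0.6349306 , -0.13247367,  0.115     ]), array([ 0.63487771, -0.13656299,  0.115     ])]
```

View pics/f.png

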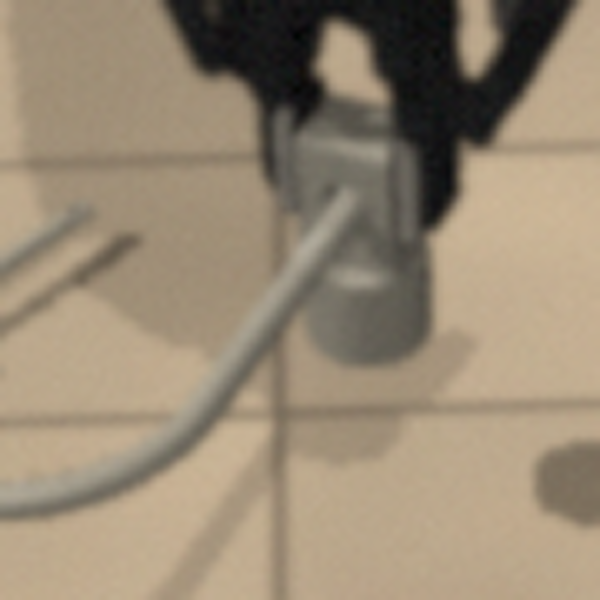

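The bar enters the hole at scene (282,203.5) and sits on the right-hand side of it, so the rider needs to go about 1 mm towards +y. I'll correct that and slide on.

```bash
cat > st.py <<'E'
from h import *
o=get_obs();T=o['tcp_pos'];F=o['contact_force'];d=np.array([.9005,-.4348]);l=np.array([.4348,.9005]);R=cv2.Rodrigues(o['orientation'])[0];a=R[:,0]*np.sign(R[0,0])
print('lat mm',1e3*(T[:2]-[.556,.0429])@l,'to bend',1e3*(np.array([.6063,.0186])-T[:2])@d,'F along/lat/z',F[:2]@d,F[:2]@l,F[2],'yaw',np.degrees(np.arctan2(a[1],a[0])),'M',o['moment'])
E
python3 -m jog '[{"rx":0,"ry":0,"rz":0,"x":0.008,"y":0.017,"z":0,"jaw":-1},{"rx":0,"ry":0,"rz":0,"x":0,"y":0,"z":0,"jaw":-1}]';python3 st.py
python3 -m jog '[{"rx":0,"ry":0,"rz":0,"x":0.12,"y":-0.058,"z":0,"jaw":-1},{"rx":0,"ry":0,"rz":0,"x":0.12,"y":-0.058,"z":0,"jaw":-1},{"rx":0,"ry":0,"rz":0,"x":0.12,"y":-0.058,"z":0,"jaw":-1},{"rx":0,"ry":0,"rz":0,"x":0,"y":0,"z":0,"jaw":-1}]';python3 st.py
```

```text
clock: 6.72
tcp_pos: [0.5123, 0.0636, 0.1039]
orientation: [-0.703, -3.061, 0.001]
contact_force: [-0.5, -0.2, -4.8]
grip_width: 0.0298
gripper_force: 40.3
lat mm -0.3587118263814659 to bend 104.2556839003296 F along/lat/z -0.4204049492772917 -0.37197238712888003 -4.7953607815329 yaw -25.87737534098132 M [-0.04715203  0.03353905  0.02952538]
clock: 7.22
tcp_pos: [0.5351, 0.0527, 0.1041]
orientation: [0.705, 3.061, -0.0]
contact_force: [-0.3, 0.6, -5.0]
grip_width: 0.0298
gripper_force: 40.3
lat mm -0.2086436245224057 to bend 78.92249145938868 F along/lat/z -0.49360514851302867 0.43478753225672223 -4.993362416144022 yaw -25.93711596771857 M [ 0.00938886  0.06312189 -0.00814791]
```

Forces are free. I'll carry on along the outer leg.

```bash
python3 -m jog '[{"rx":0,"ry":0,"rz":0,"x":0.12,"y":-0.058,"z":0,"jaw":-1},{"rx":0,"ry":0,"rz":0,"x":0.12,"y":-0.058,"z":0,"jaw":-1},{"rx":0,"ry":0,"rz":0,"x":0.12,"y":-0.058,"z":0,"jaw":-1},{"rx":0,"ry":0,"rz":0,"x":0.12,"y":-0.058,"z":0,"jaw":-1},{"rx":0,"ry":0,"rz":0,"x":0,"y":0,"z":0,"jaw":-1}]';python3 st.py
python3 -m jog '[{"rx":0,"ry":0,"rz":0,"x":0.12,"y":-0.058,"z":0,"jaw":-1},{"rx":0,"ry":0,"rz":0,"x":0.12,"y":-0.058,"z":0,"jaw":-1},{"rx":0,"ry":0,"rz":0,"x":0.12,"y":-0.058,"z":0,"jaw":-1},{"rx":0,"ry":0,"rz":0,"x":0,"y":0,"z":0,"jaw":-1}]';python3 st.py
```

```text
clock: 7.85
tcp_pos: [0.5638, 0.0389, 0.1041]
orientation: [0.705, 3.061, -0.0]
contact_force: [0.0, 0.3, -4.6]
grip_width: 0.0297
gripper_force: 40.3
lat mm -0.18319057806141092 to bend 47.06436834776282 F along/lat/z -0.07590361863136558 0.2619674213493441 -4.599465325669392 yaw -25.923098871647355 M [-0.01739524  0.01637015 -0.01004158]
clock: 8.35
tcp_pos: [0.5855, 0.0284, 0.1041]
orientation: [0.705, 3.061, -0.0]
contact_force: [0.3, 0.7, -4.1]
grip_width: 0.0294
gripper_force: 40.2
lat mm -0.21964381568013636 to bend 23.04247088245497 F along/lat/z -0.016074673523118255 0.7969242474635396 -4.0670633038442645 yaw -25.928035536293514 M [ 0.00561103 -0.01838147 -0.04383554]
```

Run:
```python
from al import *
s=cv2.imread('pics/scene0.png')
P,xs,ys=bar(s,(165,296,190,260),'scene',(0,0))
f=fit(P[(xs>178)&(xs<232)]);f0=fit(P[(ys>203)&(ys<226)]);print('inner scene',f,'outer scene',f0)
A,da=np.array([.556,.0429])-.0002*np.array([.4348,.9005]),np.array([.9005,-.4348])
ins=[(np.array([.63807,-.08171]),np.array([.0487,.9988])),(f[0],f[1]*np.sign(f[1][1]))]
for B,db in ins:
    print('x at y=-.03,-.12',[B[0]+db[0]*(y-B[1])/db[1] for y in(-.03,-.12)])
    k=np.linalg.solve(np.c_[da,-db],B-A);I=A+k[0]*da;th=np.arccos(-da@db);tl=.06*np.tan(th/2);print(I,np.degrees(th),I-da*tl,I-db*tl)
t=cv2.imread('pics/top0.png');h=cv2.cvtColor(t,cv2.COLOR_BGR2HSV);print(h[200:222,438:462,2])
print(h[200:222,438:462,1][6:14])
```

```text
[165 198 124  55 632]
inner scene (array([ 0.6388733 , -0.08361393], dtype=float32), array([0.05289607, 0.9986    ], dtype=float32), np.float64(0.0034555237025061707)) outer scene (array([0.54962516, 0.04615106], dtype=float32), array([ 0.900908  , -0.43401012], dtype=float32), np.float64(0.002514216711338403))
x at y=-.03,-.12 [np.float64(0.6405913025630757), np.float64(0.6362030366439728)]
[0.64210776 0.00110139] 67.0191223567886 [0.60633312 0.01837493] [ 0.64017303 -0.03857847]
x at y=-.03,-.12 [np.float32(0.6417132), np.float32(0.6369459)]
[6.43329424e-01 5.11522679e-04] 67.25948027215826 [0.60739154 0.01786387] [ 0.6412184  -0.03934142]
[[120  85  76  76  76  75  60  21  54  74  74  73  72  73  72  76  74  73
   73  72  72  71  73  73]
 [118  86  75  75  76  75  52  23  53  74  72  74  74  71  74  74  75  74
   73  73  73  73  64  52]
 [118  85  76  75  75  75  45  24  55  74  72  72  72  73  75  74  75  75
   72  75  72  67  45  20]
 [119  84  74  75  74  75  47  27  55  75  74  74  73  73  74  74  75  74
   75  69  53  40  19   9]
 [118  84  72  75  74  75  47  23  55  48  52 
[... 1881 characters left out ...]
27  27  30  31  25  27  29  26  11  23  17 135 159  78   7  19  15
   41  21  12  28  14  30]
 [ 23  25  23  22  23  25  24  18  16  15   9  88 198 204 184  10  21  24
   19  22  20  18  22  21]
 [ 22  21  22  19  19  24  25  18  23  14   0 109 209 213 193  19  22  22
   19  24  22  23  21  24]
 [ 25  20  22  22  24  23  21  21  21  20   0  23 146 184 118  20  20  23
   23  22  20  23  23  23]
 [ 20  23  23  18  19  22  27  28  27  13   8   7   8  67   8  17  19  25
   21  21  21  19  23  18]
 [ 53  49  49  44  49  49  38  23  24  18   0   9   8  16  15   9  26  25
   24  23  17  26  25  15]
 [ 60  59  60  63  54  54  43  16  36  26  10  11  20  10   0  12  26  77
   23  20  20  39  21  43]]
```

```bash
cat > plan.py <<'E'
from h import *
import sys
# bar model: s=0 at bend start
a0,a1=np.radians(-25.85),np.radians(-92.9);I=np.array([.6427,.0008])
if len(sys.argv)>2: I=I+np.array([float(sys.argv[1]),float(sys.argv[2])])*1e-3
rad=.06;u=lambda a:np.array([np.cos(a),np.sin(a)]);tl=rad*np.tan((a0-a1)/2);S=I-u(a0)*tl;E=I+u(a1)*tl;L=rad*(a0-a1)
C=S+rad*u(a0-np.pi/2)
def pt(s):
    if s<0:return S+u(a0)*s
    if s>L:return E+u(a1)*(s-L)
    return C+rad*u(a0+np.pi/2-s/rad)
def pose(s):
    q=np.array([pt(s+k) for k in np.linspace(-.01,.01,21)]);d=q[-1]-q[0];y=np.arctan2(d[1],d[0])
    return q.mean(0)+.0015*u(y),y
o=get_obs();T=o['tcp_pos'][:2];R=cv2.Rodrigues(o['orientation'])[0];X=R[:,0];y0=np.arctan2(X[1],X[0])
y0=min((y0+k*np.pi for k in(-2,-1,0,1,2)),key=lambda v:abs(v-np.radians(-60)))
s=min(np.arange(-.06,.2,.0005),key=lambda s:np.linalg.norm(pose(s)[0]-T)); p,y=pose(s)
F=o['contact_force'];n=u(y+np.pi/2)
print('s %.1f of L %.1f lat err %.2f mm, yaw now %.1f model %.1f, F along %.1f lat %.1f z %.1f M'%(s*1e3,L*1e3,1e3*(T-p)@n,*np.degrees([y0,y]),F[:2]@u(y),F[:2]@n,F[2]),o['moment'].round(2),'tcpz',o['tcp_pos'][2])
step=float(sys.argv[3])*1e-3 if len(sys.argv)>3 else .006
pp,yy=p,y
for i in range(1,9):
    q,y=pose(s+i*step);print(i,'x %.3f y %.3f rz %.3f'%(*((q-pp)/.06),np.degrees(y-yy)/10));pp,yy=q,y
print('end',pp,'model end yaw',np.degrees(a1))
E
python3 plan.py
```

```text
s -25.5 of L 70.2 lat err -0.09 mm, yaw now -25.9 model -25.8, F along -0.0 lat 0.8 z -4.1 M [ 0.01 -0.02 -0.04] tcpz 0.10414043193992908
1 x 0.090 y -0.044 rz -0.000
2 x 0.090 y -0.044 rz 0.000
3 x 0.090 y -0.044 rz -0.015
4 x 0.089 y -0.046 rz -0.157
5 x 0.086 y -0.050 rz -0.329
6 x 0.082 y -0.056 rz -0.501
7 x 0.076 y -0.064 rz -0.573
8 x 0.069 y -0.071 rz -0.573
end [0.62567831 0.00348785] model end yaw -92.9
```

```bash
python3 -m jog '[{"rx":0,"ry":0,"rz":0,"x":0.09,"y":-0.044,"z":0,"jaw":-1},{"rx":0,"ry":0,"rz":0,"x":0.09,"y":-0.044,"z":0,"jaw":-1},{"rx":0,"ry":0,"rz":-0.015,"x":0.09,"y":-0.044,"z":0,"jaw":-1},{"rx":0,"ry":0,"rz":-0.157,"x":0.089,"y":-0.046,"z":0,"jaw":-1},{"rx":0,"ry":0,"rz":0,"x":0,"y":0,"z":0,"jaw":-1}]';python3 plan.py
```

```text
clock: 8.98
tcp_pos: [0.6068, 0.0179, 0.1041]
orientation: [0.751, 3.05, -0.0]
contact_force: [1.1, 0.2, -5.6]
grip_width: 0.0296
gripper_force: 40.3
s -1.5 of L 70.2 lat err -0.17 mm, yaw now -27.7 model -27.6, F along 0.9 lat 0.7 z -5.6 M [-0.04 -0.04  0.01] tcpz 0.10409622565891785
1 x 0.086 y -0.050 rz -0.329
2 x 0.082 y -0.056 rz -0.501
3 x 0.076 y -0.064 rz -0.573
4 x 0.069 y -0.071 rz -0.573
5 x 0.062 y -0.078 rz -0.573
6 x 0.054 y -0.084 rz -0.573
7 x 0.045 y -0.089 rz -0.573
8 x 0.036 y -0.093 rz -0.573
end [ 0.63745741 -0.01710835] model end yaw -92.9
```

```bash
python3 -m jog '[{"rx":0,"ry":0,"rz":-0.329,"x":0.086,"y":-0.05,"z":0,"jaw":-1},{"rx":0,"ry":0,"rz":-0.501,"x":0.082,"y":-0.056,"z":0,"jaw":-1},{"rx":0,"ry":0,"rz":0,"x":0,"y":0,"z":0,"jaw":-1}]';python3 plan.py
```

```text
clock: 9.35
tcp_pos: [0.6164, 0.0118, 0.1041]
orientation: [0.967, 2.989, -0.0]
contact_force: [-0.1, -0.0, -4.6]
grip_width: 0.0297
gripper_force: 40.2
s 10.0 of L 70.2 lat err -0.20 mm, yaw now -35.9 model -35.4, F along -0.1 lat -0.1 z -4.6 M [-0.07 -0.01 -0.03] tcpz 0.10405655211761947
1 x 0.077 y -0.064 rz -0.573
2 x 0.070 y -0.071 rz -0.573
3 x 0.062 y -0.077 rz -0.573
4 x 0.054 y -0.083 rz -0.573
5 x 0.046 y -0.088 rz -0.573
6 x 0.037 y -0.092 rz -0.573
7 x 0.027 y -0.096 rz -0.573
8 x 0.018 y -0.098 rz -0.573
end [ 0.6399922  -0.02825131] model end yaw -92.9
```

```bash
python3 -m jog '[{"rx":0,"ry":0,"rz":-0.573,"x":0.077,"y":-0.064,"z":0,"jaw":-1},{"rx":0,"ry":0,"rz":-0.573,"x":0.07,"y":-0.071,"z":0,"jaw":-1},{"rx":0,"ry":0,"rz":0,"x":0,"y":0,"z":0,"jaw":-1}]';python3 plan.py
```

```text
clock: 9.72
tcp_pos: [0.625, 0.0038, 0.104]
orientation: [-1.259, -2.878, 0.001]
contact_force: [-0.2, 0.2, -5.3]
grip_width: 0.0298
gripper_force: 40.2
s 22.0 of L 70.2 lat err -0.32 mm, yaw now -47.2 model -46.9, F along -0.3 lat -0.0 z -5.3 M [ 0.04 -0.03 -0.02] tcpz 0.1040416949555991
1 x 0.062 y -0.077 rz -0.573
2 x 0.054 y -0.083 rz -0.573
3 x 0.046 y -0.088 rz -0.573
4 x 0.037 y -0.092 rz -0.573
5 x 0.027 y -0.096 rz -0.573
6 x 0.018 y -0.098 rz -0.573
7 x 0.008 y -0.099 rz -0.539
8 x 0.001 y -0.100 rz -0.379
end [ 0.64052675 -0.04018454] model end yaw -92.9
```

```bash
python3 -m jog '[{"rx":0,"ry":0,"rz":-0.57,"x":0.063,"y":-0.075,"z":0,"jaw":-1},{"rx":0,"ry":0,"rz":-0.57,"x":0.056,"y":-0.081,"z":0,"jaw":-1},{"rx":0,"ry":0,"rz":0,"x":0,"y":0,"z":0,"jaw":-1}]';python3 plan.py
```

```text
clock: 10.1
tcp_pos: [0.632, -0.0055, 0.104]
orientation: [-1.537, -2.74, 0.001]
contact_force: [0.4, 0.3, -4.8]
grip_width: 0.0293
gripper_force: 40.2
s 33.5 of L 70.2 lat err -0.19 mm, yaw now -58.6 model -57.8, F along -0.1 lat 0.5 z -4.8 M [-0.01 -0.06  0.04] tcpz 0.10400594312661107
1 x 0.046 y -0.088 rz -0.573
2 x 0.037 y -0.092 rz -0.573
3 x 0.028 y -0.095 rz -0.573
4 x 0.018 y -0.098 rz -0.573
5 x 0.009 y -0.099 rz -0.547
6 x 0.001 y -0.100 rz -0.393
7 x -0.003 y -0.100 rz -0.221
8 x -0.005 y -0.100 rz -0.053
end [ 0.64004204 -0.05166892] model end yaw -92.9
```

```bash
python3 -m jog '[{"rx":0,"ry":0,"rz":-0.54,"x":0.048,"y":-0.087,"z":0,"jaw":-1},{"rx":0,"ry":0,"rz":-0.54,"x":0.039,"y":-0.091,"z":0,"jaw":-1},{"rx":0,"ry":0,"rz":0,"x":0,"y":0,"z":0,"jaw":-1}]';python3 plan.py
```

```text
clock: 10.48
tcp_pos: [0.6372, -0.0162, 0.104]
orientation: [-1.787, -2.583, 0.001]
contact_force: [0.3, -0.4, -4.0]
grip_width: 0.0298
gripper_force: 40.3
s 45.5 of L 70.2 lat err 0.03 mm, yaw now -69.3 model -69.3, F along 0.5 lat 0.2 z -4.0 M [-0.04  0.02 -0.02] tcpz 0.10398967317016553
1 x 0.028 y -0.095 rz -0.573
2 x 0.018 y -0.098 rz -0.573
3 x 0.009 y -0.099 rz -0.547
4 x 0.001 y -0.100 rz -0.393
5 x -0.003 y -0.100 rz -0.221
6 x -0.005 y -0.100 rz -0.053
7 x -0.005 y -0.100 rz 0.000
8 x -0.005 y -0.100 rz 0.000
end [ 0.63943492 -0.06365355] model end yaw -92.9
```

```bash
python3 -m jog '[{"rx":0,"ry":0,"rz":-0.57,"x":0.028,"y":-0.095,"z":0,"jaw":-1},{"rx":0,"ry":0,"rz":-0.57,"x":0.018,"y":-0.098,"z":0,"jaw":-1},{"rx":0,"ry":0,"rz":0,"x":0,"y":0,"z":0,"jaw":-1}]';python3 plan.py;
python3 -m jog '[{"rx":0,"ry":0,"rz":-0.55,"x":0.009,"y":-0.099,"z":0,"jaw":-1},{"rx":0,"ry":0,"rz":-0.39,"x":0.001,"y":-0.1,"z":0,"jaw":-1},{"rx":0,"ry":0,"rz":0,"x":0,"y":0,"z":0,"jaw":-1}]';python3 plan.py
```

```text
clock: 10.85
tcp_pos: [0.6399, -0.0277, 0.104]
orientation: [-2.035, -2.393, 0.001]
contact_force: [-0.0, 0.3, -4.8]
grip_width: 0.0292
gripper_force: 40.2
s 57.5 of L 70.2 lat err -0.01 mm, yaw now -80.7 model -80.8, F along -0.3 lat 0.0 z -4.8 M [-0.03  0.   -0.08] tcpz 0.10399202285940547
1 x 0.009 y -0.099 rz -0.547
2 x 0.001 y -0.100 rz -0.393
3 x -0.003 y -0.100 rz -0.221
4 x -0.005 y -0.100 rz -0.053
5 x -0.005 y -0.100 rz 0.000
6 x -0.005 y -0.100 rz 0.000
7 x -0.005 y -0.100 rz 0.000
8 x -0.005 y -0.100 rz 0.000
end [ 0.63882781 -0.07563818] model end yaw -92.9
clock: 11.22
tcp_pos: [0.6406, -0.0396, 0.104]
orientation: [-2.224, -2.219, 0.0]
contact_force: [0.2, -0.4, -4.6]
grip_width: 0.0291
gripper_force: 40.3
s 69.5 of L 70.2 lat err 0.10 mm, yaw now -90.1 model -90.2, F along 0.4 lat 0.2 z -4.6 M [-0.    0.05  0.03] tcpz 0.10403522571038068
1 x -0.003 y -0.100 rz -0.221
2 x -0.005 y -0.100 rz -0.053
3 x -0.005 y -0.100 rz 0.000
4 x -0.005 y -0.100 rz 0.000
5 x -0.005 y -0.100 rz 0.000
6 x -0.005 y -0.100 rz 0.000
7 x -0.005 y -0.100 rz -0.000
8 x -0.005 y -0.100 rz 0.000
end [ 0.63822069 -0.08762281] model end yaw -92.9
```

```bash
python3 -m jog '[{"rx":0,"ry":0,"rz":-0.22,"x":-0.003,"y":-0.1,"z":0,"jaw":-1},{"rx":0,"ry":0,"rz":-0.05,"x":-0.005,"y":-0.1,"z":0,"jaw":-1},{"rx":0,"ry":0,"rz":0,"x":-0.005,"y":-0.1,"z":0,"jaw":-1},{"rx":0,"ry":0,"rz":0,"x":0,"y":0,"z":0,"jaw":-1}]';python3 plan.py|head -1
python3 -m jog '[{"rx":0,"ry":0,"rz":0,"x":-0.005,"y":-0.1,"z":0,"jaw":-1},{"rx":0,"ry":0,"rz":0,"x":-0.005,"y":-0.1,"z":0,"jaw":-1},{"rx":0,"ry":0,"rz":0,"x":-0.005,"y":-0.1,"z":0,"jaw":-1},{"rx":0,"ry":0,"rz":0,"x":-0.005,"y":-0.1,"z":0,"jaw":-1},{"rx":0,"ry":0,"rz":0,"x":0,"y":0,"z":0,"jaw":-1}]';python3 plan.py|head -1
```

```text
clock: 11.72
tcp_pos: [0.64, -0.0589, 0.1042]
orientation: [2.281, 2.16, -0.0]
contact_force: [-0.1, 0.6, -4.6]
grip_width: 0.0299
gripper_force: 40.3
s 88.5 of L 70.2 lat err 0.30 mm, yaw now -93.1 model -92.9, F along -0.6 lat -0.1 z -4.6 M [ 0.04  0.03 -0.02] tcpz 0.10421487080717318
clock: 12.35
tcp_pos: [0.6388, -0.0828, 0.1042]
orientation: [2.281, 2.16, -0.0]
contact_force: [0.1, 0.5, -4.5]
grip_width: 0.0293
gripper_force: 40.3
s 112.5 of L 70.2 lat err 0.28 mm, yaw now -93.1 model -92.9, F along -0.5 lat 0.0 z -4.5 M [-0.03  0.01  0.02] tcpz 0.10417125687201316
```

```bash
python3 -m jog '[{"rx":0,"ry":0,"rz":0,"x":-0.005,"y":-0.1,"z":0,"jaw":-1},{"rx":0,"ry":0,"rz":0,"x":-0.005,"y":-0.1,"z":0,"jaw":-1},{"rx":0,"ry":0,"rz":0,"x":-0.005,"y":-0.1,"z":0,"jaw":-1},{"rx":0,"ry":0,"rz":0,"x":-0.003,"y":-0.06,"z":0,"jaw":-1},{"rx":0,"ry":0,"rz":0,"x":0,"y":0,"z":0,"jaw":-1}]';python3 plan.py|head -1
python3 - <<'E'
from h import *
s=grab_frame("scene")[:,:,::-1]
cv2.imwrite('pics/g.png',cv2.resize(s[190:290,110:250],(800,571),interpolation=cv2.INTER_CUBIC))
E
```

```text
clock: 12.98
tcp_pos: [0.6377, -0.1039, 0.1041]
orientation: [2.281, 2.16, -0.0]
contact_force: [0.0, -0.4, -5.3]
grip_width: 0.0296
gripper_force: 40.3
s 133.5 of L 70.2 lat err 0.33 mm, yaw now -93.1 model -92.9, F along 0.3 lat 0.1 z -5.3 M [-0.08 -0.06 -0.05] tcpz 0.10413879368402307
```

View pics/g.png

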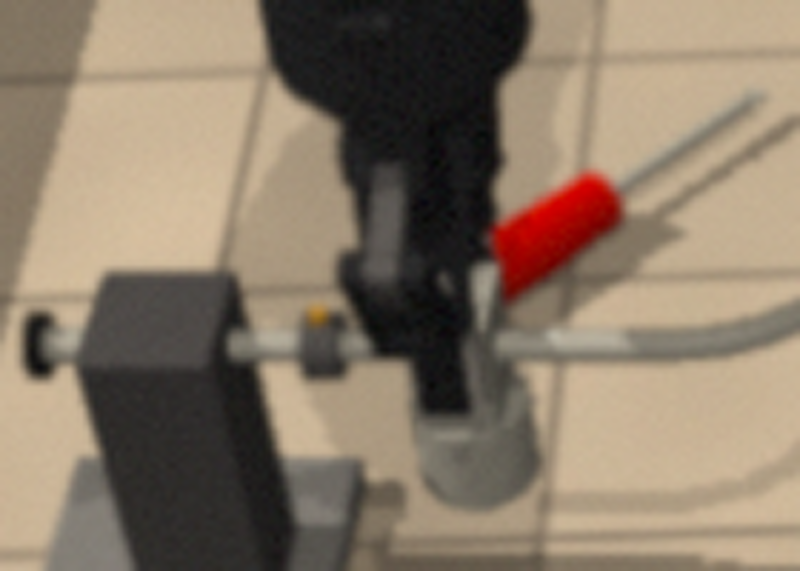

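The rider has reached the inner leg. Its foot is at scene (194,270), and the collar's face is at about (170.5,250), some 20 mm ahead. I'll go slowly from here and feel for contact.

```bash
python3 -m jog '[{"rx":0,"ry":0,"rz":0,"x":-0.006,"y":-0.08,"z":0,"jaw":-1},{"rx":0,"ry":0,"rz":0,"x":-0.006,"y":-0.08,"z":0,"jaw":-1},{"rx":0,"ry":0,"rz":0,"x":0,"y":0,"z":0,"jaw":-1}]';python3 plan.py|head -1
python3 -m jog '[{"rx":0,"ry":0,"rz":0,"x":-0.002,"y":-0.035,"z":0,"jaw":-1},{"rx":0,"ry":0,"rz":0,"x":-0.002,"y":-0.035,"z":0,"jaw":-1},{"rx":0,"ry":0,"rz":0,"x":0,"y":0,"z":0,"jaw":-1}]';python3 plan.py|head -1
python3 - <<'E'
from h import *
t=cv2.imread('pics/top0.png')
for c in(446,447):print(plane('top',c,209.5,.115)[1],plane('top',c,209.5,.126)[1])
print('scene collar face',plane('scene',170.3,250,.115),plane('scene',170.3,245.5,.126))
E
```

```text
clock: 13.4
tcp_pos: [0.6369, -0.1138, 0.1042]
orientation: [2.281, 2.16, -0.0]
contact_force: [-0.6, 0.9, -5.1]
grip_width: 0.0297
gripper_force: 40.3
s 144.0 of L 70.2 lat err 0.05 mm, yaw now -93.1 model -92.9, F along -0.9 lat -0.7 z -5.1 M [-0.03 -0.02 -0.02] tcpz 0.1041858782647144
clock: 13.78
tcp_pos: [0.6368, -0.1174, 0.1041]
orientation: [2.28, 2.161, -0.0]
contact_force: [-0.6, -0.1, -3.7]
grip_width: 0.0294
gripper_force: 40.3
s 147.5 of L 70.2 lat err 0.08 mm, yaw now -93.1 model -92.9, F along 0.1 lat -0.6 z -3.7 M [ 0.07  0.02 -0.05] tcpz 0.10410251501270193
-0.13860910371292995 -0.13619085556646132
-0.14065620486298613 -0.1382190315071018
scene collar face [ 0.63682233 -0.13772398  0.115     ] [ 0.63724552 -0.13594062  0.126     ]
```

```bash
python3 -m jog '[{"rx":0,"ry":0,"rz":0,"x":-0.001,"y":-0.03,"z":0,"jaw":-1},{"rx":0,"ry":0,"rz":0,"x":-0.001,"y":-0.03,"z":0,"jaw":-1},{"rx":0,"ry":0,"rz":0,"x":-0.001,"y":-0.03,"z":0,"jaw":-1},{"rx":0,"ry":0,"rz":0,"x":0,"y":0,"z":0,"jaw":-1}]';python3 plan.py|head -1
python3 -m jog '[{"rx":0,"ry":0,"rz":0,"x":-0.001,"y":-0.02,"z":0,"jaw":-1},{"rx":0,"ry":0,"rz":0,"x":0,"y":0,"z":0,"jaw":-1}]';python3 plan.py|head -1
```

```text
clock: 14.28
tcp_pos: [0.6366, -0.1229, 0.1041]
orientation: [2.28, 2.161, -0.0]
contact_force: [-0.4, 0.7, -4.8]
grip_width: 0.0297
gripper_force: 40.3
s 153.0 of L 70.2 lat err 0.19 mm, yaw now -93.1 model -92.9, F along -0.7 lat -0.5 z -4.8 M [-0.04  0.02 -0.01] tcpz 0.1041236832929812
clock: 14.52
tcp_pos: [0.6366, -0.1239, 0.1041]
orientation: [2.28, 2.161, -0.0]
contact_force: [-0.3, -0.5, -3.8]
grip_width: 0.0295
gripper_force: 40.3
s 154.0 of L 70.2 lat err 0.21 mm, yaw now -93.1 model -92.9, F along 0.5 lat -0.3 z -3.8 M [-0.09 -0.08 -0.03] tcpz 0.10411845882277314
```

```bash
python3 -m jog '[{"rx":0,"ry":0,"rz":0,"x":-0.001,"y":-0.015,"z":0,"jaw":-1},{"rx":0,"ry":0,"rz":0,"x":0,"y":0,"z":0,"jaw":-1}]';python3 plan.py|head -1
```

```text
clock: 14.78
tcp_pos: [0.6366, -0.1248, 0.1041]
orientation: [2.28, 2.161, -0.0]
contact_force: [-0.2, -0.4, -5.3]
grip_width: 0.0293
gripper_force: 40.3
s 154.5 of L 70.2 lat err 0.21 mm, yaw now -93.1 model -92.9, F along 0.4 lat -0.2 z -5.3 M [0.04 0.01 0.01] tcpz 0.10412508262520127
```

```bash
for i in 1; do python3 -m jog '[{"rx":0,"ry":0,"rz":0,"x":-0.001,"y":-0.015,"z":0,"jaw":-1},{"rx":0,"ry":0,"rz":0,"x":0,"y":0,"z":0,"jaw":-1}]' >/dev/null;python3 plan.py|head -1;done
python3 -m jog '[{"rx":0,"ry":0,"rz":0,"x":-0.001,"y":-0.015,"z":0,"jaw":-1},{"rx":0,"ry":0,"rz":0,"x":0,"y":0,"z":0,"jaw":-1}]';python3 plan.py|head -1
```

```text
s 155.5 of L 70.2 lat err 0.18 mm, yaw now -93.1 model -92.9, F along 0.4 lat 0.4 z -5.4 M [ 0.01 -0.03  0.01] tcpz 0.10412753957425995
clock: 15.28
tcp_pos: [0.6364, -0.1266, 0.1041]
orientation: [2.28, 2.161, -0.0]
contact_force: [0.3, 0.7, -4.6]
grip_width: 0.0291
gripper_force: 40.3
s 156.5 of L 70.2 lat err 0.17 mm, yaw now -93.1 model -92.9, F along -0.7 lat 0.2 z -4.6 M [-0.01 -0.04 -0.02] tcpz 0.10412545895086958
```

```bash
python3 -m jog '[{"rx":0,"ry":0,"rz":0,"x":-0.001,"y":-0.015,"z":0,"jaw":-1},{"rx":0,"ry":0,"rz":0,"x":0,"y":0,"z":0,"jaw":-1}]' >/dev/null;python3 plan.py|head -1
python3 - <<'E'
from h import *
s=grab_frame("scene")[:,:,::-1]
cv2.imwrite('pics/i.png',cv2.resize(s[230:280,145:215],(800,571),interpolation=cv2.INTER_CUBIC))
E
```

```text
s 157.5 of L 70.2 lat err 0.18 mm, yaw now -93.1 model -92.9, F along -0.1 lat 0.3 z -4.7 M [-0.01  0.01  0.05] tcpz 0.1041403638675912
```

View pics/i.png

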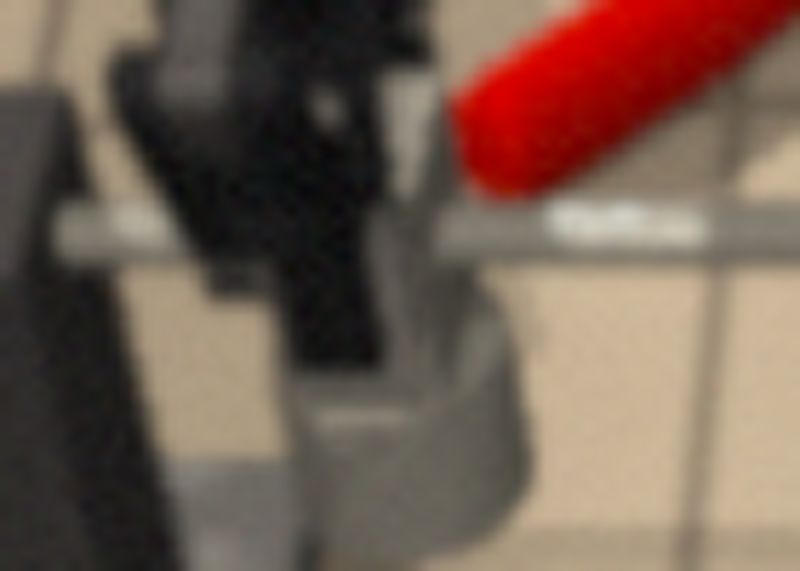

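The collar's lower edge shows at scene (163–169,255), almost touching the rider. I'll continue feeling in small steps.

```bash
python3 -m jog '[{"rx":0,"ry":0,"rz":0,"x":-0.001,"y":-0.015,"z":0,"jaw":-1},{"rx":0,"ry":0,"rz":0,"x":0,"y":0,"z":0,"jaw":-1}]' |grep -E 'tcp|contact';python3 plan.py|head -1
python3 -m jog '[{"rx":0,"ry":0,"rz":0,"x":-0.001,"y":-0.012,"z":0,"jaw":-1},{"rx":0,"ry":0,"rz":0,"x":0,"y":0,"z":0,"jaw":-1}]' |grep -E 'tcp|contact';python3 plan.py|head -1
```

```text
tcp_pos: [0.6364, -0.128, 0.1041]
contact_force: [-0.4, 0.1, -4.7]
s 158.0 of L 70.2 lat err 0.18 mm, yaw now -93.1 model -92.9, F along -0.1 lat -0.4 z -4.7 M [ 0.16 -0.01  0.01] tcpz 0.10407506644101261
tcp_pos: [0.6363, -0.128, 0.1041]
contact_force: [-0.3, 3.4, -4.6]
s 158.0 of L 70.2 lat err 0.15 mm, yaw now -93.0 model -92.9, F along -3.4 lat -0.4 z -4.6 M [0.75 0.05 0.02] tcpz 0.10407063425401565
```

Contact: 3.4 N along the bar and the tool has stopped at y = -0.128. I'll lower the rider until the bar carries its weight, then release.

```bash
python3 -m jog '[{"rx":0,"ry":0,"rz":0,"x":0,"y":0,"z":-0.01,"jaw":-1},{"rx":0,"ry":0,"rz":0,"x":0,"y":0,"z":0,"jaw":-1}]' |grep -E 'tcp|contact'
python3 -m jog '[{"rx":0,"ry":0,"rz":0,"x":0,"y":0,"z":-0.008,"jaw":-1},{"rx":0,"ry":0,"rz":0,"x":0,"y":0,"z":0,"jaw":-1}]' |grep -E 'tcp|contact'
```

```text
tcp_pos: [0.6365, -0.128, 0.1036]
contact_force: [-0.1, 4.9, -2.4]
tcp_pos: [0.6365, -0.128, 0.1034]
contact_force: [-1.2, 4.9, -0.9]
```

```bash
python3 -m jog '[{"rx":0,"ry":0,"rz":0,"x":0,"y":0,"z":0,"jaw":-0.25},{"rx":0,"ry":0,"rz":0,"x":0,"y":0,"z":0,"jaw":-0.2},{"rx":0,"ry":0,"rz":0,"x":0,"y":0,"z":0,"jaw":0},{"rx":0,"ry":0,"rz":0,"x":0,"y":0,"z":0,"jaw":0.1},{"rx":0,"ry":0,"rz":0,"x":0,"y":0,"z":0,"jaw":0.1}]'
python3 -m jog '[{"rx":0,"ry":0,"rz":0,"x":0,"y":0,"z":0.1,"jaw":0.1},{"rx":0,"ry":0,"rz":0,"x":0,"y":0,"z":0.2,"jaw":0.1},{"rx":0,"ry":0,"rz":0,"x":0,"y":0,"z":0.4,"jaw":0.1},{"rx":0,"ry":0,"rz":0,"x":0,"y":0,"z":0.6,"jaw":0.1},{"rx":0,"ry":0,"rz":0,"x":-0.4,"y":0,"z":0.6,"jaw":0.1},{"rx":0,"ry":0,"rz":0,"x":-0.7,"y":0,"z":0.3,"jaw":0.1},{"rx":0,"ry":0,"rz":0,"x":-0.7,"y":0,"z":0,"jaw":0.1},{"rx":0,"ry":0,"rz":0,"x":0,"y":0,"z":0,"jaw":0.1}]'
python3 - <<'E'
from h import *
s=grab_frame("scene")[:,:,::-1];t=grab_frame("top")[:,:,::-1]
a=cv2.resize(s[225:285,140:220],(800,600),interpolation=cv2.INTER_CUBIC)
b=cv2.resize(t[190:235,420:480],(400,300),interpolation=cv2.INTER_CUBIC);a[:300,400:]=a[:300,400:]
cv2.imwrite('pics/j.png',np.hstack([cv2.resize(a,(400,300)),b]))
E
```

```text
clock: 17.2
tcp_pos: [0.6363, -0.1291, 0.103]
orientation: [2.28, 2.161, -0.0]
contact_force: [1.0, -0.1, -0.7]
grip_width: 0.0471
gripper_force: 0.0
clock: 18.2
tcp_pos: [0.5256, -0.1296, 0.2361]
orientation: [-2.281, -2.158, -0.002]
contact_force: [0.6, 0.3, 0.8]
grip_width: 0.047
gripper_force: 0.0
```

View pics/j.png

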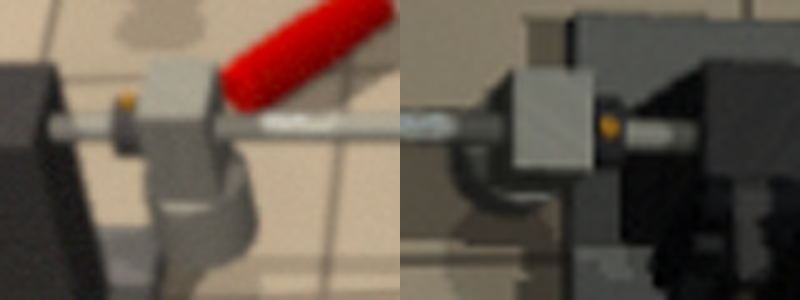

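Both views show the rider hanging upright and flush against the collar: the faces meet at about (168,250) in scene and (449,209) in top. The gripper is clear of it.

```bash
python3 -c "
from bench import *
print(r.hand_in())"
```

```text
the job is handed in; nothing more can be done
None
```

The rider is threaded on the bar and hangs upright, snug against the stop collar; I released it, backed the gripper clear, touched nothing else that I know of, and handed the job in at about 18 s.

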